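Close the filter unit's access cover and hold it on its seal

TASK

Put the loose access cover squarely onto the raised frame of the air filter unit, then turn its quarter-turn wing fastener clockwise until the slot in the wing lines up with the two ticks on the cover. Then press the cover down firmly, but without forcing it, so that its springy seal is squeezed well down, and finish while still holding it pressed like that for the leak test. Leave the petri dish, the syringe and the marker where they lie.

Things in the scene. Friction and masses are not known exactly. Their poses are not given: they have to be found in the camera images.
- filter_unit: White box-shaped air filter unit, 164 x 144 mm, deck 52 mm above the table, fixed. Origin: centre of its underside, on the table; z up, x along its long side. On its deck stands a raised metal frame: an upright rim 100 mm along x, 80 mm along y, wall 6 mm, its top edge 76 mm above the table.
- frame_top (a point): Centre of the frame's opening, level with the rim's top edge (76 mm above the table). Axes as the filter unit's. 2 mm below this level a fixed steel plate 3.5 mm thick closes the opening except for a central slot 50 mm along x, 24 mm along y.
- seal (a joint): Compression of the rubber seal ring on the rim, m: 0 free, standing 4 mm above the rim; 0.004 fully squeezed, level with the rim. A spring of 3000 N/m: 12 N squeezes it fully, the cover's own weight about 0.7 mm.
- cover: Loose aluminium access cover, 113 mm along x, 93 mm along y, with a skirt all round, on which it stands on the table; about 0.2 kg. Origin: centre of the skirt's lower edge; z up. Plate underside 18 mm, top face 22 mm above the origin. Two dark ticks on the top face lie on its y axis, either side of the fastener.
- cover_mid (a point): Middle of the cover without its wing, 11 mm above the skirt's lower edge; axes as the cover's. The skirt measures 107 x 87 mm inside: it goes over the frame with 3.5 mm of play on every side, either way round. Resting on the seal, the skirt's edge is about 61 mm above the table, fully pressed 58 mm.
- wing_grip (a point): Grip point on the fastener's black upright wing, on the turning axis, 48 mm above the skirt's edge (26 mm above the top face). Wing: 36 mm along this point's x, 10 mm thick along its y, 28 to 60 mm above the skirt's edge; slot line along its top; round boss of radius 12 mm below it, 6.5 mm high. Turns with the fastener; the cover can be lifted by it.
- crossbar (a point): Middle of the fastener's steel crossbar under the plate, 38 x 7 mm, 4 mm thick, parallel to the wing, 3 to 7 mm above the skirt's edge. It passes the frame's slot only while the wing lies roughly along the cover's x.
- fastener (a joint): Angle of the wing fastener in the cover, rad: 0 open, wing along the cover's x; grows clockwise seen from above; stop at 1.57 closed, wing across the cover, its slot line between the two ticks, crossbar under the frame's plate. Friction 0.05 N m keeps it where it is left. Starts at 0 to 0.2.
- dish_mid (a point): Middle of a closed petri dish, 59 mm across, 15 mm high; bystander, loose.
- syringe_mid (a point): Middle of a small lying syringe, 25 x 85 x 16 mm; bystander, loose.
- marker_mid (a point): Middle of a lying marker pen, 135 mm long, 16 mm thick; bystander, loose.

How it is judged:
By the outcome, as a careful person would: the job done as asked, in the order asked, and still so for the second after the job is handed in, while the arm keeps its last pose, push and grip.
It also fails if it takes over 48 s, if anything falls off the work surface, if the arm or the gripper's body presses on something with over 40 N, if the wrist force passes 120 N, or if a joint passes its speed limit or range.

ROBOT

A 6-joint arm with a two-finger parallel gripper is mounted at the origin on a cart in front of the work surface, level with it; the furniture and walls round the work are solid. World frame = base frame: x ahead of the robot, y to its left, z up, the work surface at z = 0. Lengths are in m, angles in degrees, forces in N, time in s.
With the tool pointing down it reaches from about 0.4 to 0.825 m from the base axis. Payload 7 kg.
Tool frame: the origin (TCP) lies at the very end of the fingers, on their centre line; the grasp point (between the pads) lies 19 mm behind it; z points along the fingers, y is the line along which they close (so a half turn about z gives the same grasp; the last joint's range is limited). The gripper opens to 88 mm and grips with 3 to 60 N. Pads are 19 mm wide; open, the fingers measure 130 mm over their backs; the gripper's body (78 mm by 193 mm) begins 47 mm behind the grasp point.
Start: joints at [-55.227, 20.546, 0.682, 0, -70.136, -16.507], TCP at [0.212, -0.641, 0.227] pointing down, gripper open.
Joint ranges: [-176.03, 176.03], [-82.01, 121.73], [-58.28, 71.71], [-173.87, 95.51], [-174.79, -0.11], [-173.66, 173.66]. Speed limits (degrees/s): [136.94, 136.94, 172.46, 180, 180, 180].

INTERFACE

Orientations are given as [roll, pitch, yaw] about the fixed x, y, z axes, in that order (R = Rz(yaw) Ry(pitch) Rx(roll)).
In Python, from plant import get_state, capture, close_job, regions_of gives the robot as it stands.
- The arm moves only by the tool jog_arm, never from a script. Its argument "moves" is a list of rows, each a list of 3 entries, a list of its own where there are three numbers: the shift along the tool's x, y, z in cm, then the turn about the tool's z in degrees, then the finger opening in cm, from 0 to 8.76. A call has 1 to 12 rows; each row shifts and turns the commanded pose from where the row before left it, along the tool's axes as they then stand; what a row does not reach is not made up. A row lasts 1/8 s, in which the tool goes at most 62.5 mm and 10.7 degrees, less where a joint would pass 70% of its speed; a pose out of reach is approached as far as the arm can. A call is refused whole if a number of a shift passes 6.25 or a number of a turn 10.7, either way. A call with a gripper value outside its range is refused whole. The fingers move at their own pace and stop on an object; "newtons" is the grip in N (left out, the last holds). Time passes only in rows, so rows that do not move let the fingers close. It gives the time, the measured TCP pose, the force, the opening and the grip force at its end, in the units of the state.
- get_state(): the state, without advancing time (a new reading comes with each control period).
- capture(name): name is "scene" or "side" or "wrist"; returns a dict with "pixels" (384x512x3 uint8, blue, green, red), "mtx" (3x3 intrinsics, pixels), "world_from_camera" (4x4, takes a point from camera to world coordinates); the wrist camera has in their place "hand_eye" (4x4, takes a point from camera to tool coordinates, whose origin is the TCP and whose axes are the flange's). Camera axes: x right, y down, z forward; pixel columns grow to the right and rows downward; lengths in m; the calibration is good to about 2 mm. A picture is of the moment at which its call begins: read the wrist's pose just before it. There is no depth.
- close_job(): hands the job in; it is judged then, once.
Trained networks look in a picture, given as the dict that the camera call returned (one of the last four; its "shot" number tells which), for a name from the list of things; names that differ only in an ending like _2 or _b are one class to them, and where a whole thing is asked for, a point or a joint stands for the part that bears it (a point fixed in the world has none). Each returns a list of dicts, best first, with "confidence" (0 to 1); they miss things now and then, are a little off and sometimes report something else, mostly with a low value. They report only what shows in the picture. A call takes as long as a camera call.
- regions_of(picture, thing): "pixels" (384x512 bool, what is visible of it) and "pixel" ([column, row] in pixels, amid what is visible of it).
The state is a dict: "time_s": time; "joints": joint angles; "qd": joint speeds; "joint_torque": joint torques, N m; "tcp_pos": TCP position; "eef_rot": TCP orientation; "contact_force": force on the tool from outside, world axes, zero at the start; "moment": the same for the moment, N m; "gripper_width": finger opening in m; "gripper_force": force on a finger pad.
Only numpy, scipy, OpenCV 4.12 (cv2) and the standard library are available. Lean on these libraries where they do the work, as an engineer would, in place of code of your own. Each camera call takes 0.05 s, during which the arm holds its last target. There are 200 camera calls.

## Working session

There is one attempt and no reset: what is moved stays moved. The work goes in short steps, Python scripts to look and compute and a tool call to move; the robot and the scene stay as the last step left them, time stands still between calls to the robot, and variables do not carry over. Pictures are saved under pics/ and viewed, at most 10 in all, crops included, and the job is handed in when it is done.

Besides the shell and the picture viewer there is one more tool, called after "Emit:" as name([rows], argument=value, ...), one row to a line, values as JSON. jog_arm: Moves the arm, as the interface text tells. Its arguments: {"type":"object","properties":{"moves":{"type":"array"},"newtons":{"type":"number"}},"required":["moves"]}

```bash
mkdir -p pics; ls; cat > h.py <<'E'
import numpy as np, cv2
from plant import *
from scipy.spatial.transform import Rotation as R
def T_tool():
    s=get_state(); T=np.eye(4); T[:3,:3]=R.from_euler('xyz',s['eef_rot'],degrees=True).as_matrix(); T[:3,3]=s['tcp_pos']; return T
def shot(n):
    T=T_tool(); p=capture(n)
    p['W']=np.array(p['world_from_camera']) if 'world_from_camera' in p else T@np.array(p['hand_eye'])
    return p
def at_z(p,uv,z):
    uv=np.atleast_2d(np.array(uv,float)); d=np.c_[uv,np.ones(len(uv))]@np.linalg.inv(p['mtx']).T@p['W'][:3,:3].T
    o=p['W'][:3,3]; return o+d*((z-o[2])/d[:,2])[:,None]
def proj(p,X):
    X=np.atleast_2d(X); W=np.linalg.inv(p['W']); c=X@W[:3,:3].T+W[:3,3]; q=c@np.array(p['mtx']).T; return q[:,:2]/q[:,2:]
E
python3 - <<'E'
from h import *
s=get_state(); print(s)
ims=[]
for n in ['scene','side']:
    p=shot(n); ims.append(p['pixels']); print(n,p['W'][:3,3])
    for t in ['filter_unit','cover','wing_grip','dish_mid','syringe_mid','marker_mid']:
        for r in regions_of(p,t)[:2]:
            q=np.array(r['pixel']); b=np.argwhere(r['pixels'])
            print(t,round(r['confidence'],2),q.round(),b.min(0)[::-1],b.max(0)[::-1],at_z(p,q,{'filter_unit':.06,'cover':.02,'wing_grip':.05}.get(t,.008)).round(3))
    cv2.imwrite(f'pics/{n}0.png',p['pixels'])
E
```

```text
pics
{'time_s': 0.0, 'joints': array([-5.52279463e+01,  2.05909403e+01,  6.32317902e-01, -2.03923585e-02,
       -7.01358973e+01, -1.65053196e+01]), 'qd': array([ 0.11221148, -0.08747062,  0.03863538, -0.00248674, -0.06148322,
        0.07983934]), 'joint_torque': array([-3.17897517e-03, -5.82707369e+01,  2.93047482e+01,  6.99747518e+00,
        6.70576832e-03, -1.83539669e-04]), 'tcp_pos': array([ 0.21136864, -0.64052102,  0.22561636]), 'eef_rot': array([ 1.79903929e+02, -8.47600648e-03, -1.61740204e+02]), 'contact_force': array([ 0.39855094, -0.06627973, -0.59267427]), 'moment': array([0.00576358, 0.02236379, 0.02020791]), 'gripper_force': 0.0, 'gripper_width': 0.08748890722554058}
scene [-0.07588908 -0.55791416  0.7069387 ]
filter_unit 0.87 [289. 236.] [241 198] [342 281] [[ 0.491 -0.247  0.06 ]]
cover 0.94 [212. 201.] [187 179] [239 221] [[ 0.527 -0.02   0.02 ]]
wing_grip 0.73 [214. 190.] [208 180] [218 198] [[ 0.534 -0.022  0.05 ]]
dish_mid 0.57 [259. 164.] [246 159] [268 175] [[ 0.721 -0.02   0.008]]
syringe_mid 0.51 [249. 283.] [231 275] [267 296] [[ 0.383 -0.222  0.008]]
syringe_mid 0.46 [212. 189.] [208 180] [217 198] [[0.574 0.019 0.008]]
marker_mid 0.51 [236. 176.] [216 167] [261 185] [[ 0.647 -0.001  0.008]]
side [ 0.60837618 -0.80190693  0.59124108]
filter_unit 0.58 [227. 258.] [175 217] [285 299] [[ 0.523 -0.278  0.06 ]]
cover 0.81 [249. 197.] [224 179] [278 213] [[ 0.541 -0.032  0.02 ]]
wing_grip 0.59 [249. 184.] [243 178] [257 193] [[ 0.54  -0.025  0.05 ]]
dish_mid 0.84 [320. 202.] [308 194] [332 212] [[ 0.708 -0.021  0.008]]
dish_mid 0.31 [227. 249.] [197 217] [260 256] [[ 0.511 -0.199  0.008]]
syringe_mid 0.8 [159. 254.] [151 240] [168 270] [[ 0.377 -0.228  0.008]]
marker_mid 0.71 [294. 199.] [292 181] [298 215] [[ 0.648 -0.015  0.008]]
```

```bash
python3 - <<'E'
import cv2,numpy as np
a=cv2.imread('pics/scene0.png')[140:310,160:360]; b=cv2.imread('pics/side0.png')[150:320,130:340]
cv2.imwrite('pics/c0.png',np.hstack([cv2.resize(a,(400,340),interpolation=3),cv2.resize(b,(400,340))]))
E
```

```text
(no output)
```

View pics/c0.png

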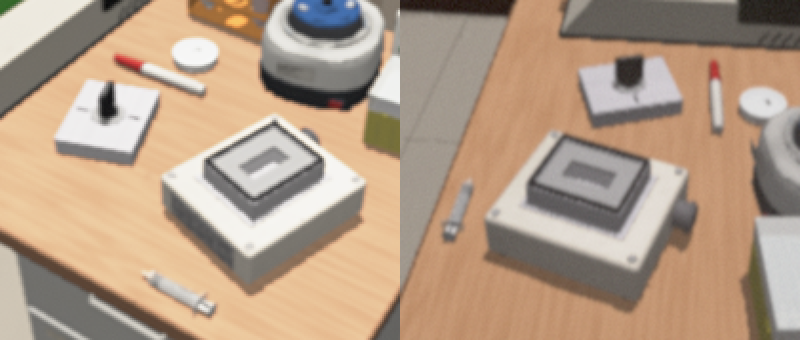

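The pictures show the cover with its wing at about (214,190) in the scene view. The frame is at (289,220), and the bystanders are clear of both. Next I move above the unit to look from near.

Emit:
jog_arm([
  [[-3.9,3.1,-1.0],0,8.7],
  [[-3.9,3.1,-1.0],0,8.7],
  [[-3.9,3.1,-1.0],0,8.7],
  [[-3.9,3.1,-1.0],0,8.7],
  [[-3.9,3.1,-1.0],0,8.7],
  [[-3.9,3.1,-1.0],0,8.7],
  [[-3.9,3.1,-1.0],0,8.7],
  [[-3.9,3.1,-1.0],0,8.7],
  [[-3.9,3.1,-1.0],0,8.7],
  [[-3.9,3.1,-1.0],0,8.7],
  [[0,0,0],0,8.7],
  [[0,0,0],0,8.7],
])

```text
time_s: 2.2
tcp_pos: [0.4846, -0.2242, 0.3265]
eef_rot: [180.0, -0.0, -161.7]
contact_force: [-0.6, -0.3, 0.6]
gripper_width: 0.0872
gripper_force: 0.0
```

```bash
python3 - <<'E'
from h import *
p=shot('wrist'); s=get_state(); print(s['tcp_pos'],s['eef_rot'],s['joints']); print(np.round(p['hand_eye'],3),p['W'][:3,3])
for t in ['filter_unit','cover','wing_grip']:
    for r in regions_of(p,t)[:2]:
        b=np.argwhere(r['pixels']); print(t,r['confidence'],r['pixel'],b.min(0)[::-1],b.max(0)[::-1])
cv2.imwrite('pics/w1.png',p['pixels'])
E
```

```text
[ 0.48428235 -0.22468366  0.32634017] [ 1.79989521e+02 -2.15606035e-02 -1.61744681e+02] [-3.83507551e+00  4.24110079e+00 -7.50357449e+00 -1.63575986e-03
 -7.82792435e+01 -6.79092751e+01]
[[ 0.001 -0.951 -0.308  0.083]
 [ 1.     0.001  0.    -0.   ]
 [ 0.    -0.308  0.951 -0.158]
 [ 0.     0.     0.     1.   ]] [ 0.40563613 -0.25050637  0.48435387]
filter_unit 0.98 [238.5, 173.4] [178 108] [304 235]
cover 0.62 [357.1, 213.4] [326 188] [383 247]
```

View pics/w1.png

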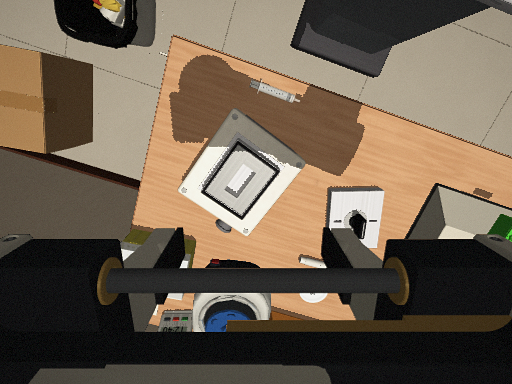

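The wrist view shows the unit with the frame centred near (241,179), turned about 35° in the picture, and the cover near (356,218). The cover's ticks run along the picture's rows, so its y is close to tool y. The wing is dark, at about (357,224).

```bash
cat >> h.py <<'E'
def rect(p,mask,z):
    """min area rect of a pixel mask laid on plane z: centre, sides (mm), yaw of long side"""
    uv=np.argwhere(mask)[:,::-1]; X=at_z(p,uv,z)[:,:2]*1000
    c,(w,h),a=cv2.minAreaRect(X.astype(np.float32))
    if h>w: w,h,a=h,w,a+90
    return np.round(c,1),round(w,1),round(h,1),round((a+90)%180-90,1)
def big(m):
    n,l,st,_=cv2.connectedComponentsWithStats(m.astype(np.uint8)); return l==1+np.argmax(st[1:,4])
def frame(p,thr=75):
    m=regions_of(p,'filter_unit')[0]['pixels']; m=cv2.erode(m.astype(np.uint8),np.ones((5,5)))>0
    g=p['pixels'].max(2); k=big(m&(g<thr)); return k,rect(p,k,.08)
def cover(p,zt=.022,thr=190):
    r=regions_of(p,'cover')[0]['pixels']; g=p['pixels'].min(2); k=big(r&(g>thr)); return k,rect(p,k,zt)
E
python3 - <<'E'
from h import *
p=shot('wrist')
for thr in (60,80,100): print(frame(p,thr)[1])
for t in (150,190,215): print(cover(p,thr=t)[1])
for r in regions_of(p,'wing_grip'):print(r['confidence'],r['pixel'])
print(at_z(p,[337,221],.022),at_z(p,[374,221],.022))
E
```

```text
(array([ 521. , -232.9]), 96.7, 77.0, -17.9)
(array([ 519.5, -233.2]), 100.4, 79.0, -17.9)
(array([ 518.9, -233.1]), 101.5, 79.5, -17.9)
(array([540.8, -11.4]), 110.4, 92.8, 18.9)
(array([541.4, -11.1]), 110.0, 91.3, 19.3)
(array([541.6, -11.2]), 108.8, 91.3, 18.8)
0.54 [355.6, 224.4]
[[ 0.55292733 -0.04202009  0.022     ]] [[0.53199394 0.02148607 0.022     ]]
```

Emit:
jog_arm([
  [[-2.3,4.6,1.9],0,8.7],
  [[-2.3,4.6,1.9],0,8.7],
  [[-2.3,4.6,1.9],0,8.7],
  [[-2.3,4.6,1.9],0,8.7],
  [[0,0,0],-10.6,8.7],
  [[0,0,0],-10.6,8.7],
  [[0,0,0],-10.6,8.7],
  [[0,0,0],-10.6,8.7],
  [[0,0,0],-10.6,8.7],
  [[0,0,0],-10.6,8.7],
  [[0,0,0],-10.6,8.7],
  [[0,0,0],-10.6,8.7],
])

```text
time_s: 4.3
tcp_pos: [0.5144, -0.0208, 0.2506]
eef_rot: [-180.0, 0.0, -76.6]
contact_force: [-0.2, -0.1, 0.3]
gripper_width: 0.0872
gripper_force: 0.0
```

Emit:
jog_arm([
  [[0,0,0],-10.6,8.7],
  [[0,0,0],-10.6,8.7],
  [[0,0,0],-10.6,8.7],
  [[0,0,0],-10.6,8.7],
  [[0,0,0],-10.6,8.7],
  [[0,0,0],-10.6,8.7],
  [[0,0,0],-10.6,8.7],
  [[0,0,0],-10.6,8.7],
  [[0,0,0],-10.6,8.7],
  [[0,0,0],0,8.7],
])

```text
time_s: 5.55
tcp_pos: [0.5144, -0.0208, 0.2506]
eef_rot: [-180.0, -0.0, 18.4]
contact_force: [-0.3, -0.8, 0.2]
gripper_width: 0.0869
gripper_force: 0.0
```

```bash
python3 - <<'E'
from h import *
s=get_state(); print(s['tcp_pos'],s['eef_rot'],s['joints'])
p=shot('wrist')
for t in (150,190): print(cover(p,thr=t)[1])
for r in regions_of(p,'wing_grip')[:2]:
    m=r['pixels']; print(r['confidence'],r['pixel'],at_z(p,r['pixel'],.05))
    g=p['pixels'].max(2); k=big(cv2.dilate(m.astype(np.uint8),np.ones((5,5)))&(g<70)); print(rect(p,k,.06))
cv2.imwrite('pics/w2.png',p['pixels'])
E
```

```text
[ 0.51443511 -0.02075396  0.25056826] [-1.79999841e+02 -2.18347112e-03  1.83964234e+01] [ 1.95615925e+01  4.43025943e+00 -1.70807477e+01 -1.22612752e-04
 -6.84868066e+01  8.88348759e+01]
(array([550. ,  -7.7]), 96.7, 92.2, 19.1)
(array([549.9,  -7.7]), 96.6, 91.5, 19.3)
0.62 [248.7, 146.7] [[ 0.5405342  -0.00698989  0.05      ]]
(array([544.5, -10.2]), 36.2, 20.0, 18.5)
```

View pics/w2.png

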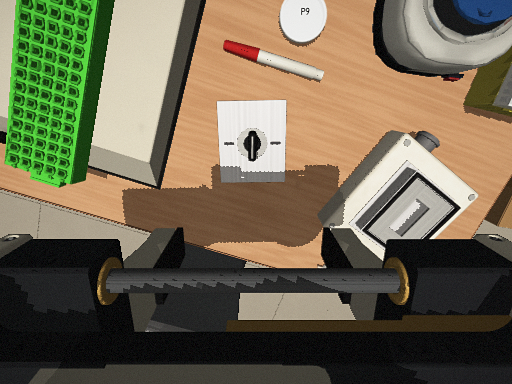

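The view shows the cover's top corners at about (217,100), (285,100), (286,182) and (221,182), and its ticks at (229,143) and (275,143). The wing at (252,145) is nearly in line with cover x. A tray corner at (160,187) could be close to the gripper, so I check its height by triangulation.

```bash
python3 - <<'E'
from h import *
p=shot('wrist')
T=np.eye(4);T[:3,:3]=R.from_euler('xyz',[180,0,-161.74],degrees=True).as_matrix();T[:3,3]=[.4845,-.2245,.3264]
q={'mtx':p['mtx'],'W':T@np.array(p['hand_eye'])}
def tri(u1,u2):
    P=[np.array(c['mtx'])@np.linalg.inv(c['W'])[:3] for c in (q,p)]
    X=cv2.triangulatePoints(P[0],P[1],np.array(u1,float),np.array(u2,float)).ravel(); return X[:3]/X[3]
X=tri([437,184],[160,187]); print('tray',X,proj(q,X),proj(p,X))
for c,u in ((q,[230,262]),(p,[400,70]),(p,[440,70])): print([at_z(c,u,z)[0].round(3) for z in (0,.1)])
c=at_z(p,[[217,100],[285,100],[286,182],[221,182]],.022); print(c.round(4),c.mean(0)); print(at_z(p,[[229,143],[275,143]],.022))
im=p['pixels']; a=cv2.resize(im[90:195,200:305],(600,600),interpolation=3); cv2.imwrite('pics/w2c.png',a)
E
```

```text
tray [0.43501057 0.09930961 0.01432174] [[435.89518201 184.41738108]] [[158.68782186 187.91735085]]
[array([ 0.708, -0.198,  0.   ]), array([ 0.645, -0.209,  0.1  ])]
[array([ 0.696, -0.171,  0.   ]), array([ 0.671, -0.127,  0.1  ])]
[array([ 0.713, -0.222,  0.   ]), array([ 0.684, -0.166,  0.1  ])]
[[ 0.5816  0.0507  0.022 ]
 [ 0.6098 -0.0344  0.022 ]
 [ 0.5048 -0.075   0.022 ]
 [ 0.4752  0.014   0.022 ]] [ 0.54285609 -0.01118013  0.022     ]
[[ 0.5325359   0.01931692  0.022     ]
 [ 0.5525391  -0.04099505  0.022     ]]
```

View pics/w2c.png

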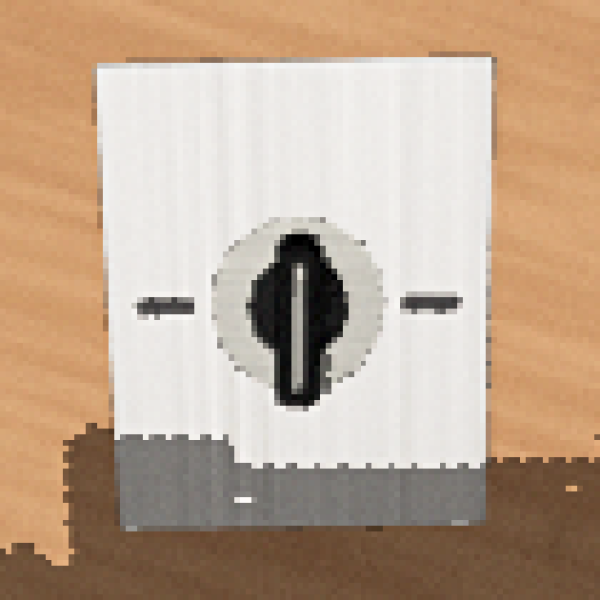

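The wing is centred on the ticks and lies along tool x, and all measurements agree: centre (0.5425, -0.011), yaw 18.4°. The tray is low and clear. I go down and grip.

Emit:
jog_arm([
  [[1.0,0,4.4],0,8.7],
  [[1.0,0,4.4],0,8.7],
  [[1.0,0,4.4],0,8.7],
  [[0,0,4.0],0,8.7],
  [[0,0,3.5],0,8.7],
  [[0,0,1.2],0,8.7],
  [[0,0,0],0,4],
  [[0,0,0],0,1.5],
  [[0,0,0],0,0.5],
  [[0,0,0],0,0.5],
  [[0,0,0],0,0.5],
  [[0,0,0],0,0.5],
], newtons=30)

```text
time_s: 7.3
tcp_pos: [0.5429, -0.0113, 0.0317]
eef_rot: [180.0, -0.0, 18.5]
contact_force: [-0.6, 0.3, 0.5]
gripper_width: 0.0327
gripper_force: 0.0
```

Emit:
jog_arm([
  [[0,0,0],0,0.5],
  [[0,0,0],0,0.5],
  [[0,0,0],0,0.5],
  [[0,0,0],0,0.5],
  [[0,0,0],0,0.5],
])

```text
time_s: 7.92
tcp_pos: [0.5428, -0.0113, 0.0315]
eef_rot: [-180.0, 0.0, 18.5]
contact_force: [-0.1, -0.1, 0.1]
gripper_width: 0.0098
gripper_force: 30.0
```

Emit:
jog_arm([
  [[0,0,-1.5],0,0.5],
  [[0,0,-4],0,0.5],
  [[0,0,-4.5],0,0.5],
  [[0,0,-4],0,0.5],
  [[-2,1,0],0,0.5],
  [[-3.5,1.9,0],0,0.5],
  [[-3.2,1.8,0],0,0.5],
  [[-2,1.1,0],0,0.5],
  [[0,0,0],4,0.5],
  [[0,0,0],8,0.5],
  [[0,0,0],9,0.5],
  [[0,0,0],10,0.5],
])

```text
time_s: 9.43
tcp_pos: [0.4592, -0.1004, 0.1713]
eef_rot: [180.0, 0.0, -12.9]
contact_force: [-0.2, 0.0, -1.9]
gripper_width: 0.01
gripper_force: 30.0
```

Emit:
jog_arm([
  [[0,0,0],10,0.5],
  [[0,0,0],10,0.5],
  [[0,0,0],10,0.5],
  [[0,0,0],9,0.5],
  [[0,0,0],7,0.5],
  [[0,0,0],4,0.5],
  [[0,0,0],0,0.5],
  [[0,0,0],0,0.5],
])

```text
time_s: 10.42
tcp_pos: [0.4595, -0.1003, 0.1714]
eef_rot: [180.0, 0.0, -62.5]
contact_force: [0.8, 0.1, -2.1]
gripper_width: 0.0101
gripper_force: 30.0
```

```bash
python3 - <<'E'
from h import *
s=get_state(); print(s['tcp_pos'],s['eef_rot'],s['joints'],s['gripper_width'],s['contact_force'])
p=shot('wrist')
for t in (60,80,100): print(frame(p,t)[1])
k,r=cover(p,thr=90); print(rect(p,k,s['tcp_pos'][2]-.0095))
cv2.imwrite('pics/w3.png',p['pixels'])
E
```

```text
[ 0.45952552 -0.10030146  0.17144658] [ 1.79985196e+02  8.12616761e-03 -6.24509530e+01] [ 1.17495642e+01  3.71130440e+00 -2.88687442e+01 -4.49499374e-03
 -5.74364091e+01  1.58019037e+01] 0.010122259528087442 [ 0.78605396  0.10974674 -2.09842897]
(array([ 522.2, -232.3]), 97.3, 77.2, -17.8)
(array([ 522.1, -232.3]), 97.3, 77.2, -17.9)
(array([ 522.1, -232.3]), 97.4, 77.3, -17.9)
(array([ 473.3, -123.4]), 91.9, 59.8, 28.3)
```

View pics/w3.png

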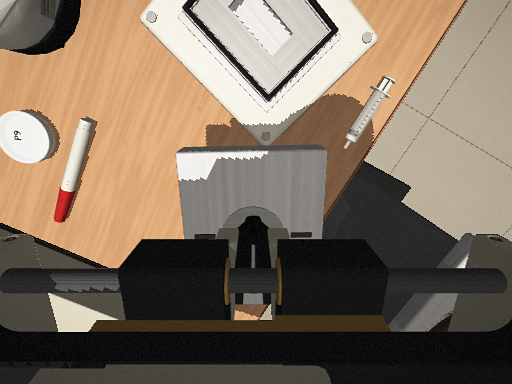

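The wrist view shows the held cover square to the tool, with its edge from (177,153) to (326,150), a turn of about 1°. The frame fits at (0.5215, -0.2325), yaw -17.9°, agreeing with the first measurement. I move above the frame.

Emit:
jog_arm([
  [[0,0,0],-7,0.5],
  [[0,0,0],-10,0.5],
  [[0,0,0],-10,0.5],
  [[0,0,0],-10,0.5],
  [[0,0,0],-6.9,0.5],
  [[2,2.1,0],0,0.5],
  [[3,3.2,0],0,0.5],
  [[3.1,3.2,0],0,0.5],
  [[2,2.05,0],0,0.5],
  [[0,0,2.5],0,0.5],
  [[0,0,2.5],0,0.5],
  [[0,0,0],0,0.5],
])

```text
time_s: 12.18
tcp_pos: [0.5202, -0.2323, 0.1196]
eef_rot: [180.0, 0.3, -18.6]
contact_force: [0.3, -0.4, -1.1]
gripper_width: 0.0094
gripper_force: 30.0
```

```bash
python3 - <<'E'
from h import *
s=get_state(); print(s['tcp_pos'],s['eef_rot'],s['joints'],s['contact_force'])
ims=[]
z=s['tcp_pos'][2]-.0315; c=np.array([.5215,-.2325]); a=np.radians(-17.9); Rm=np.array([[np.cos(a),-np.sin(a)],[np.sin(a),np.cos(a)]])
def box(cx,w,h,zz): return np.c_[(np.array([[w,h],[-w,h],[-w,-h],[w,-h]])/2)@Rm.T+cx, np.full(4,zz)]
for n,(y,x) in {'scene':(180,235),'side':(190,170)}.items():
    p=shot(n); im=cv2.resize(p['pixels'][y:y+110,x:x+125],None,fx=3.2,fy=3.2,interpolation=2).copy()
    for b,col in ((box(c,.1,.08,.076),(0,255,0)),(box(c,.113,.093,z),(0,0,255)),(box(c,.113,.093,z+.022),(255,0,0))):
        cv2.polylines(im,[((proj(p,b)-[x-.5,y-.5])*3.2).astype(int)],True,col,1)
    ims.append(im)
cv2.imwrite('pics/s3.png',np.hstack(ims))
E
```

```text
[ 0.520222   -0.23232292  0.11962846] [179.95718854   0.25033255 -18.64906249] [-4.40639373e+00  1.61999457e+01 -2.07658023e+01 -2.50652103e-02
 -5.32874254e+01  7.57724532e+01] [ 0.25048461 -0.3550592  -1.14326687]
```

View pics/s3.png

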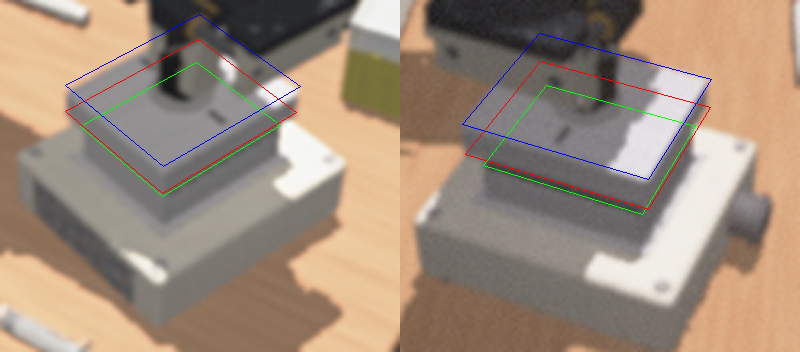

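In both views the predicted outlines fall on the cover and on the frame. I lower in steps and watch the force.

Emit:
jog_arm([
  [[0,0,0],0,0.5],
  [[0,0,0.8],0,0.5],
  [[0,0,0.7],0,0.5],
  [[0,0,0.5],0,0.5],
  [[0,0,0],0,0.5],
  [[0,0,0],0,0.5],
])

```text
time_s: 13.02
tcp_pos: [0.5219, -0.2325, 0.1016]
eef_rot: [180.0, -0.0, -18.6]
contact_force: [0.4, -0.3, -2.8]
gripper_width: 0.0098
gripper_force: 30.0
```

Emit:
jog_arm([
  [[0,0,0.4],0,0.5],
  [[0,0,0.3],0,0.5],
  [[0,0,0.2],0,0.5],
  [[0,0,0],0,0.5],
  [[0,0,0],0,0.5],
])

```text
time_s: 13.65
tcp_pos: [0.5217, -0.2324, 0.0927]
eef_rot: [180.0, 0.0, -18.6]
contact_force: [-0.8, -0.3, -0.3]
gripper_width: 0.0098
gripper_force: 30.0
```

The seal now takes the cover's weight and nothing jams. I press lightly so the cover does not follow the wing, then turn clockwise.

Emit:
jog_arm([
  [[0,0,0.1],0,0.5],
  [[0,0,0],4,0.5],
  [[0,0,0],8,0.5],
  [[0,0,0],8,0.5],
  [[0,0,0],8,0.5],
  [[0,0,0],8,0.5],
  [[0,0,0],8,0.5],
  [[0,0,0],8,0.5],
  [[0,0,0],8,0.5],
  [[0,0,0],8,0.5],
  [[0,0,0],8,0.5],
  [[0,0,0],0,0.5],
])

```text
time_s: 15.15
tcp_pos: [0.5216, -0.2327, 0.0918]
eef_rot: [-180.0, -0.0, -94.6]
contact_force: [-3.4, -1.0, 3.0]
gripper_width: 0.0096
gripper_force: 30.0
```

```bash
python3 - <<'E'
from h import *
s=get_state(); print({k:np.round(v,4) for k,v in s.items()})
E
```

```text
{'time_s': np.float64(15.15), 'joints': array([-4.40660e+00,  1.79637e+01, -2.25642e+01,  2.32000e-02,
       -4.94697e+01, -1.92700e-01]), 'qd': array([ 6.1800e-02, -8.0000e-04, -2.0200e-02, -1.1750e-01,  8.5200e-02,
        4.4099e+00]), 'joint_torque': array([  0.8787, -47.9058,  24.2147,   5.3327,   0.835 ,  -1.1373]), 'tcp_pos': array([ 0.5216, -0.2327,  0.0918]), 'eef_rot': array([-1.799976e+02, -1.760000e-02, -9.458420e+01]), 'contact_force': array([-3.3603, -1.0465,  2.9953]), 'moment': array([-0.1881,  0.9566, -0.0476]), 'gripper_force': np.float64(29.9697), 'gripper_width': np.float64(0.0096)}
```

Emit:
jog_arm([
  [[0,0,0],4,0.5],
  [[0,0,0],3,0.5],
  [[0,0,0],0,0.5],
  [[0,0,0],0,0.5],
])

```text
time_s: 15.65
tcp_pos: [0.5218, -0.2326, 0.0917]
eef_rot: [-180.0, -0.0, -101.5]
contact_force: [-2.3, -0.7, 4.3]
gripper_width: 0.0102
gripper_force: 30.0
```

```bash
cat > s.py <<'E'
from h import *
s=get_state(); print([np.round(s[k],4) for k in ('time_s','tcp_pos','eef_rot','contact_force','moment','gripper_width')])
E
python3 s.py
```

```text
[np.float64(15.65), array([ 0.5218, -0.2326,  0.0917]), array([-1.799901e+02, -9.000000e-03, -1.014853e+02]), array([-2.2711, -0.6972,  4.2544]), array([-0.4249,  0.9837,  0.0091]), np.float64(0.0102)]
```

Emit:
jog_arm([
  [[0,0,0],3,0.5],
  [[0,0,0],3,0.5],
  [[0,0,0],2,0.5],
  [[0,0,0],0,0.5],
  [[0,0,0],0,0.5],
])

```text
time_s: 16.27
tcp_pos: [0.5223, -0.2324, 0.0917]
eef_rot: [-179.9, 0.0, -109.6]
contact_force: [0.7, 0.0, 3.3]
gripper_width: 0.0103
gripper_force: 30.0
```

```bash
python3 s.py
```

```text
[np.float64(16.275), array([ 0.5223, -0.2324,  0.0917]), array([-1.799450e+02,  1.230000e-02, -1.095613e+02]), array([0.7357, 0.0051, 3.3335]), array([-0.1431,  0.0909, -0.0368]), np.float64(0.0103)]
```

```bash
python3 - <<'E'
from h import *
p=shot('wrist'); cv2.imwrite('pics/w4.png',cv2.resize(p['pixels'][60:300,96:416],(800,600),interpolation=2))
E
```

```text
(no output)
```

View pics/w4.png

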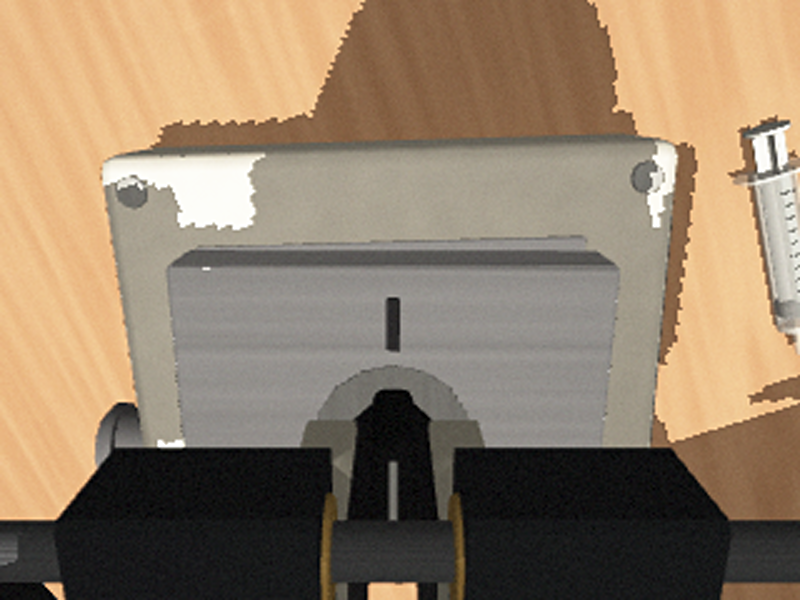

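The cover's edge, (170,268) to (617,266), is square to the tool. The tick at (392,323) lines up with the slot at (393,490), so the fastener is at its stop. The cover sits only about 1.5° off the unit. Next I press.

Emit:
jog_arm([
  [[0,0,0.05],0,0.5],
  [[0,0,0.05],0,0.5],
  [[0,0,0],0,0.5],
  [[0,0,0],0,0.5],
  [[0,0,0],0,0.5],
])

```text
time_s: 16.95
tcp_pos: [0.5223, -0.2324, 0.091]
eef_rot: [-179.9, 0.0, -109.6]
contact_force: [0.3, -0.1, 5.0]
gripper_width: 0.0097
gripper_force: 30.0
```

```bash
python3 s.py
```

```text
[np.float64(16.95), array([ 0.5223, -0.2324,  0.091 ]), array([-1.799334e+02,  1.210000e-02, -1.096098e+02]), array([ 0.2879, -0.0694,  5.0226]), array([ 0.1503, -0.1029,  0.0745]), np.float64(0.0097)]
```

Emit:
jog_arm([
  [[0,0,0.06],0,0.5],
  [[0,0,0.06],0.5,0.5],
  [[0,0,0],0.5,0.5],
  [[0,0,0],0,0.5],
  [[0,0,0],0,0.5],
  [[0,0,0],0,0.5],
])

```text
time_s: 17.7
tcp_pos: [0.5223, -0.2325, 0.0901]
eef_rot: [-179.9, 0.0, -110.6]
contact_force: [-0.4, 0.5, 8.4]
gripper_width: 0.0095
gripper_force: 30.0
```

```bash
python3 s.py; python3 s.py
```

```text
[np.float64(17.7), array([ 0.5223, -0.2325,  0.0901]), array([-1.799239e+02,  1.300000e-03, -1.105814e+02]), array([-0.4297,  0.4802,  8.3893]), array([0.2326, 0.1623, 0.2029]), np.float64(0.0095)]
[np.float64(17.7), array([ 0.5223, -0.2325,  0.0901]), array([-1.799239e+02,  1.300000e-03, -1.105814e+02]), array([-0.4297,  0.4802,  8.3893]), array([0.2326, 0.1623, 0.2029]), np.float64(0.0095)]
```

The twist reading shows the fastener is at its stop. At 8.4 N plus the cover's weight the seal is squeezed about 3.4 mm, which agrees with the height. One last look before handing in.

Emit:
jog_arm([
  [[0,0,0],0,0.5],
  [[0,0,0],0,0.5],
])

```text
time_s: 17.95
tcp_pos: [0.5223, -0.2325, 0.0901]
eef_rot: [-179.9, 0.0, -110.6]
contact_force: [-0.8, 0.6, 7.4]
gripper_width: 0.01
gripper_force: 30.0
```

```bash
python3 s.py; python3 - <<'E'
from h import *
p=shot('wrist'); cv2.imwrite('pics/w5.png',cv2.resize(p['pixels'][60:300,96:416],(800,600),interpolation=2))
E
```

```text
[np.float64(17.95), array([ 0.5223, -0.2325,  0.0901]), array([-1.799271e+02,  1.000000e-04, -1.105858e+02]), array([-0.8317,  0.5964,  7.4226]), array([0.2843, 0.2709, 0.2183]), np.float64(0.01)]
```

View pics/w5.png

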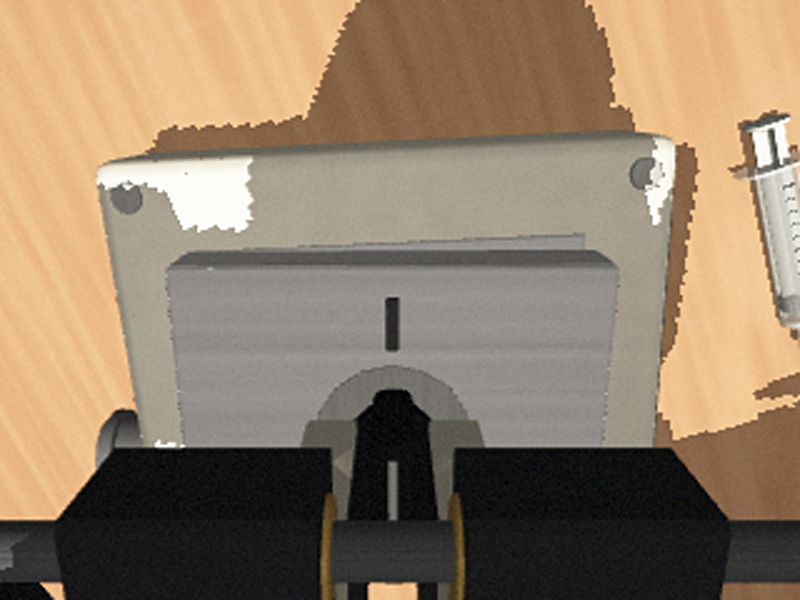

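The slot and tick are still in line, but the cover followed the wing and is now about 2.7° off the unit. I unload the seal, turn cover and wing back together, then press again.

Emit:
jog_arm([
  [[0,0,-0.15],0,0.5],
  [[0,0,-0.17],0,0.5],
  [[0,0,0],0,0.5],
  [[0,0,0],0,0.5],
  [[0,0,0],-1,0.5],
  [[0,0,0],-1,0.5],
  [[0,0,0],-0.6,0.5],
  [[0,0,0],0,0.5],
  [[0,0,0],0,0.5],
  [[0,0,0],0,0.5],
])

```text
time_s: 19.25
tcp_pos: [0.5216, -0.2324, 0.0925]
eef_rot: [180.0, 0.0, -108.0]
contact_force: [0.7, 0.5, 1.1]
gripper_width: 0.0094
gripper_force: 30.0
```

```bash
python3 s.py; python3 - <<'E'
from h import *
p=shot('wrist'); cv2.imwrite('pics/w6.png',cv2.resize(p['pixels'][60:300,96:416],(800,600),interpolation=2))
E
```

```text
[np.float64(19.25), array([ 0.5216, -0.2324,  0.0925]), array([ 1.799855e+02,  1.000000e-03, -1.080409e+02]), array([0.6503, 0.4548, 1.1294]), array([ 0.1307, -0.2978,  0.0125]), np.float64(0.0094)]
```

View pics/w6.png

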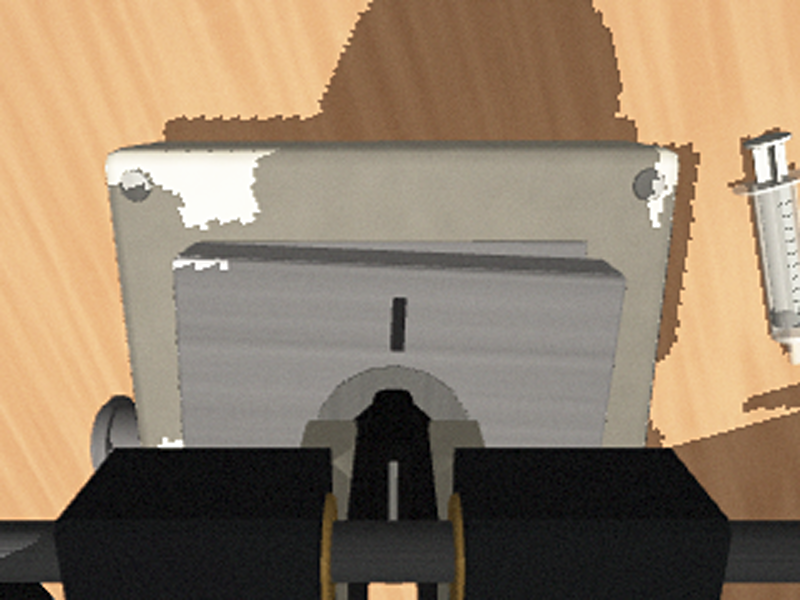

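The seal still held the cover, so only the wing turned back. I turn it to the stop again, lift more so the seal carries almost nothing, then turn back.

Emit:
jog_arm([
  [[0,0,0],1.5,0.5],
  [[0,0,0],1.3,0.5],
  [[0,0,0],0,0.5],
  [[0,0,-0.1],0,0.5],
  [[0,0,-0.05],0,0.5],
  [[0,0,0],0,0.5],
  [[0,0,0],0,0.5],
  [[0,0,0],0,0.5],
])

```text
time_s: 20.3
tcp_pos: [0.5215, -0.2324, 0.0939]
eef_rot: [180.0, -0.0, -110.8]
contact_force: [-1.2, -0.9, -1.8]
gripper_width: 0.0097
gripper_force: 30.0
```

```bash
python3 s.py
```

```text
[np.float64(20.3), array([ 0.5215, -0.2324,  0.0939]), array([ 1.799669e+02, -5.700000e-03, -1.108406e+02]), array([-1.2128, -0.9063, -1.7776]), array([-0.2434,  0.3873, -0.0029]), np.float64(0.0097)]
```

Emit:
jog_arm([
  [[0,0,0],-1,0.5],
  [[0,0,0],-1,0.5],
  [[0,0,0],-0.7,0.5],
  [[0,0,0],0,0.5],
  [[0,0,0.15],0,0.5],
  [[0,0,0.15],0,0.5],
  [[0,0,0.1],0,0.5],
  [[0,0,0.05],0,0.5],
  [[0,0,0],0,0.5],
  [[0,0,0],0,0.5],
  [[0,0,0],0,0.5],
])

```text
time_s: 21.68
tcp_pos: [0.522, -0.2325, 0.0904]
eef_rot: [-180.0, -0.0, -108.1]
contact_force: [-3.0, 1.8, 6.8]
gripper_width: 0.0097
gripper_force: 30.0
```

```bash
python3 s.py; python3 - <<'E'
from h import *
p=shot('wrist'); cv2.imwrite('pics/w7.png',cv2.resize(p['pixels'][60:300,96:416],(800,600),interpolation=2))
E
```

```text
[np.float64(21.675), array([ 0.522 , -0.2325,  0.0904]), array([-1.799574e+02, -3.400000e-03, -1.081182e+02]), array([-2.9642,  1.8022,  6.8303]), array([ 0.7736,  0.9581, -0.0062]), np.float64(0.0097)]
```

View pics/w7.png

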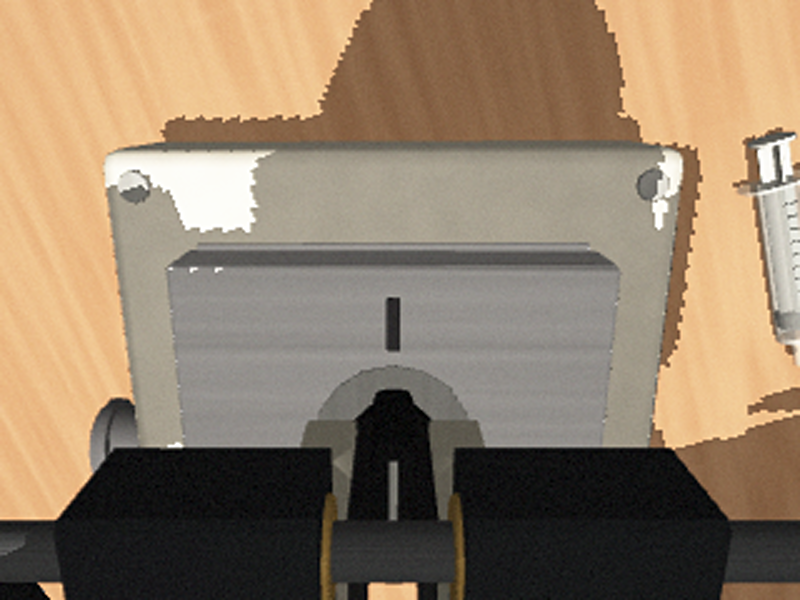

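The cover is now square on the unit: its edges are parallel, and the tick at (392,323) is in line with the slot at (393,490). I press a little more and hand in.

Emit:
jog_arm([
  [[0,0,0.06],0,0.5],
  [[0,0,0],0,0.5],
  [[0,0,0],0,0.5],
  [[0,0,0],0,0.5],
  [[0,0,0],0,0.5],
])

```text
time_s: 22.35
tcp_pos: [0.522, -0.2325, 0.0899]
eef_rot: [-180.0, -0.0, -108.1]
contact_force: [-2.4, 2.7, 8.7]
gripper_width: 0.01
gripper_force: 30.0
```

```bash
python3 -c "
from plant import *; print(close_job())"
```

```text
the job is handed in; nothing more can be done
None
```

The job is handed in: the cover sits square on the frame with the fastener turned to its stop and the slot in line with the ticks. The arm is still pressing with about 8.7 N (seal squeezed about 3.5 mm, estimated). The dish, syringe and marker were not touched.

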